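# Fit and lock the stage plates on the microscope carrier

### The arm

A 6-joint arm with a two-finger parallel gripper is mounted at the origin on the work surface. World frame = base frame: x ahead of the robot, y to its left, z up, the work surface at z = 0. Lengths are in mm, angles in rad, forces in N, time in s.
With the tool pointing down it reaches from about 400 to 925 mm from the base axis. Payload 12.5 kg.
Tool frame: the origin (TCP) lies at the centre of the arm's flange, where the gripper is bolted on; the fingertips stand 190 mm ahead of it and the grasp point (between the pads) lies 171 mm ahead of it; z points along the fingers, y is the line along which they close (so a half turn about z gives the same grasp; the last joint's range is limited). The gripper opens to 95 mm and grips with 3 to 60 N. Pads are 20 mm wide; open, the fingers measure 119 mm over their backs; the gripper's body (75 mm by 180 mm) begins 59 mm behind the grasp point.
Start: joints at [1.03, 0.491, 1.559, -0, 1.092, -0.106], TCP at [263.245, 566.857, 404.761] pointing down, gripper open.
Joint ranges: [-3.1, 3.1], [-0.84, 2.19], [0.05, 2.79], [-1.13, 4.28], [0.06, 2.93], [-2.69, 2.69]. Speed limits (rad/s): [2.22, 2.22, 2.79, 3.14, 3.14, 3.14].

### API

Orientations are given as [roll, pitch, yaw] about the fixed x, y, z axes, in that order (R = Rz(yaw) Ry(pitch) Rx(roll)).
In Python, from cell import env, read_camera, search_frame, cut_out gives the robot as it stands. The module is installed in compiled form; this text tells all that it offers.
- The arm moves only by the tool move_arm, never from a script. Its argument "commands" is a list of rows, each a list of 3 entries, a list of its own where there are three numbers: the shift along the world's x, y, z normalised to -1 to 1, where 1 is 0.03 m, then the turn about the world's z normalised to -1 to 1, where 1 is 0.08 rad, then the opening, from -1 (shut) to 1 (fully open), so that 0 is half open. A call has 1 to 20 rows; each row shifts and turns the commanded pose from where the row before left it; what a row does not reach is not made up. A row lasts 1/12 s, in which the tool goes at most 41.7 mm and 7.16 degrees, less where a joint would pass 70% of its speed; a pose out of reach is approached as far as the arm can. A call with a number of a shift or a turn outside -1 to 1 is refused whole. A call with a gripper value outside its range is refused whole. The fingers move at their own pace and stop on an object; the grip force is fixed at half the most. Time passes only in rows, so rows that do not move let the fingers close. It gives the time, the measured TCP pose, the force, the opening and the grip force at its end, in the units of the state.
- env.state(): the state, without advancing time (a new reading comes with each control period).
- read_camera(name): name is "scene" or "top"; returns a dict with "image" (384x512x3 uint8, red, green, blue), "fx", "fy", "cx", "cy" (pixels), "D" ([k1, k2, p1, p2, k3] as OpenCV has them; the pictures are not rectified), "rvec" (rotation vector, rad) and "tvec" (3), from world to camera coordinates, as OpenCV has them. Camera axes: x right, y down, z forward; pixel columns grow to the right and rows downward; lengths in mm; the calibration is good to about 2 mm. A picture is of the moment at which its call begins. There is no depth.
- env.job_done(): hands the job in; it is judged then, once.
Trained networks look in a picture, given as the dict that the camera call returned (one of the last four; its "shot" number tells which), for a name from the list of things; names that differ only in an ending like _2 or _b are one class to them, and where a whole thing is asked for, a point or a joint stands for the part that bears it (a point fixed in the world has none). Each returns a list of dicts, best first, with "confidence" (0 to 1); they miss things now and then, are a little off and sometimes report something else, mostly with a low value. They report only what shows in the picture. A call takes as long as a camera call.
- search_frame(thing, picture): "at" ([column, row] in pixels, amid what is visible of it).
- cut_out(thing, picture): "region" (384x512 bool, what is visible of it) and "at" ([column, row] in pixels, amid what is visible of it).
The state is a dict: "t": time; "joints": joint angles; "qvel": joint speeds; "tau": joint torques, N m; "eef_pos": TCP position; "tcp_rot": TCP orientation; "ft_force": force on the tool from outside, world axes, zero at the start; "moment": the same for the moment, N m; "opening": opening from 0.0 (shut) to 1.0 (fully open); "grip_force": force on a finger pad.
Only numpy, scipy, OpenCV 4.12 (cv2) and the standard library are available. Lean on these libraries where they do the work, as an engineer would, in place of code of your own. Each camera call takes 0.05 s, during which the arm holds its last target. There are 200 camera calls.

### The job

First clear the specimen boxes off the grey carrier base and stand them upright in the steel tray. Then fit every black stage plate that lies on the bench over a pair of studs on the base, feeling for its holes until it drops flat on the base, and only then push one steel collar down each of the two spindles, past the spring balls, until it clicks home and locks the plates. Leave the jar, the dish and the grey caddy alone.

Things in the scene. Friction and masses are not known exactly. Their poses are not given: they have to be found in the camera images.
- base: carrier base, fixed: grey slab 150 (x) by 304 (y) by 20 mm tall, origin at the centre of its underside, z up. Three stations in a row at y = -108, 0, +108 mm, each a pair of studs. Between them, at x = 0, y = -54 and +54 mm, two steel spindles 16 mm in diameter, 62 mm tall above the slab, tapered to 10 mm at the tip. A collar that is home bars the stations beside it to plates
- station1 (a point): where the point of a plate is when the plate is fully down over this station's two studs: 26 mm above the slab's top, x and y as the base's. The studs stand at x = -40 and +40 mm from here: steel, 12 mm wide, 9 mm tall, bevelled tops, so a plate that has not dropped sits up to 9 mm too high. Station at base y = -108 mm
- station2 (a point): where the point of a plate is when the plate is fully down over this station's two studs: 26 mm above the slab's top, x and y as the base's. The studs stand at x = -40 and +40 mm from here: steel, 12 mm wide, 9 mm tall, bevelled tops, so a plate that has not dropped sits up to 9 mm too high. Middle station
- station3 (a point): where the point of a plate is when the plate is fully down over this station's two studs: 26 mm above the slab's top, x and y as the base's. The studs stand at x = -40 and +40 mm from here: steel, 12 mm wide, 9 mm tall, bevelled tops, so a plate that has not dropped sits up to 9 mm too high. Station at base y = +108 mm
- lock1 (a point): on a spindle's axis: where a collar's centre is when fully home, 23.5 mm above the slab's top, resting on the spindle's 22 mm wide, 7.5 mm tall foot and covering the edges of the plates beside it. Two brass spring balls stick out 4 mm, to the base's -x and +x, 21 mm above this point; passing them takes 7 to 12 N, then they spring out above the collar. Spindle at base y = -54 mm
- lock2 (a point): on a spindle's axis: where a collar's centre is when fully home, 23.5 mm above the slab's top, resting on the spindle's 22 mm wide, 7.5 mm tall foot and covering the edges of the plates beside it. Two brass spring balls stick out 4 mm, to the base's -x and +x, 21 mm above this point; passing them takes 7 to 12 N, then they spring out above the collar. Spindle at base y = +54 mm
- plateA_c (a point): stage plate: black, 110 (x) by 72 (y) by 6 mm, two through-holes 15 mm wide at x = -40 and +40 mm, y = 0; on top in the middle an upright aluminium rib to grip: 14 mm thick (x), 44 long (y), 6 to 46 mm above the underside. Point: middle of the rib, 26 mm above the underside; z up; a half turn is the same. 0.1 to 0.25 kg. Lies flat on the bench. Fits any station. One plate of three may be absent
- plateB_c (a point): stage plate: black, 110 (x) by 72 (y) by 6 mm, two through-holes 15 mm wide at x = -40 and +40 mm, y = 0; on top in the middle an upright aluminium rib to grip: 14 mm thick (x), 44 long (y), 6 to 46 mm above the underside. Point: middle of the rib, 26 mm above the underside; z up; a half turn is the same. 0.1 to 0.25 kg. Lies flat on the bench. Fits any station. One plate of three may be absent
- plateC_c (a point): stage plate: black, 110 (x) by 72 (y) by 6 mm, two through-holes 15 mm wide at x = -40 and +40 mm, y = 0; on top in the middle an upright aluminium rib to grip: 14 mm thick (x), 44 long (y), 6 to 46 mm above the underside. Point: middle of the rib, 26 mm above the underside; z up; a half turn is the same. 0.1 to 0.25 kg. Lies flat on the bench. Fits any station. One plate of three may be absent
- collar1_c (a point): locking collar: steel tube, 44 mm outside diameter, 20 mm bore, 32 mm tall, about 0.1 kg, standing upright on the blue cloth, which is 2 mm thick. The point is its centre, 16 mm up; z is its axis. Either way up, either collar fits either spindle
- collar2_c (a point): locking collar: steel tube, 44 mm outside diameter, 20 mm bore, 32 mm tall, about 0.1 kg, standing upright on the blue cloth, which is 2 mm thick. The point is its centre, 16 mm up; z is its axis. Either way up, either collar fits either spindle
- box1_c (a point): specimen box: closed clear plastic box with a white lid, 46 (x) by 48 (y) by 44 mm tall, about 0.09 kg, standing between the studs of one station of the base. The point is its centre, 22 mm up; z is up. One of the three boxes may be absent
- box2_c (a point): specimen box: closed clear plastic box with a white lid, 46 (x) by 48 (y) by 44 mm tall, about 0.09 kg, standing between the studs of one station of the base. The point is its centre, 22 mm up; z is up. One of the three boxes may be absent
- box3_c (a point): specimen box: closed clear plastic box with a white lid, 46 (x) by 48 (y) by 44 mm tall, about 0.09 kg, standing between the studs of one station of the base. The point is its centre, 22 mm up; z is up. One of the three boxes may be absent
- tray: steel tray, fixed: open box 140 (x) by 180 (y) by 18 mm tall, walls 4 mm, floor about 4 mm thick; the origin is the centre of its underside, on the bench, z up. It has room for all three boxes, 56 mm apart, side by side along y
- jar: bystander: glass jar with a lid, 64 mm in diameter, 95 mm tall; origin at the centre of its underside
- dish: bystander: flat glass dish 90 mm in diameter, 22 mm tall; origin at the centre of its underside
- caddy: bystander: small open grey caddy, 60 by 90 by 50 mm tall; origin at the centre of its underside

How it is judged:
By the outcome, as a careful person would: the job done as asked, in the order asked, and still so for the second after the job is handed in, with the robot touching nothing.
Of plateA, plateB, plateC only 2 to 3 are there at a start; the rules pass over those that are not, and their reading is None.
Of box1, box2, box3 only 2 to 3 are there at a start; the rules pass over those that are not, and their reading is None.
At some moment in a run one of plateA, plateB, plateC may be knocked a few centimetres aside while the robot is not near it.
Once in a run the grip may slacken for a moment while it holds something.
It also fails if it takes over 210 s, if anything falls off the work surface, if the arm or the gripper's body presses on something with over 40 N, if the wrist force passes 120 N, or if a joint passes its speed limit or range.

## Working session

There is one attempt and no reset: what is moved stays moved. The work goes in short steps, Python scripts to look and compute and a tool call to move; the robot and the scene stay as the last step left them, time stands still between calls to the robot, and variables do not carry over. Pictures are saved under pics/ and viewed, at most 14 in all, crops included, and the job is handed in when it is done.

Besides the shell and the picture viewer there is one more tool, called after ">>>" as name(argument=value, ...), one argument or row to a line, values as JSON. move_arm: Moves the arm, as the interface text tells. Its arguments: {"type":"object","properties":{"commands":{"type":"array","items":{"type":"array"}}},"required":["commands"]}

```bash
mkdir -p pics; ls; cat > h.py <<'E'
import numpy as np, cv2
from cell import env, read_camera, search_frame, cut_out
def K(c): return np.array([[c['fx'],0,c['cx']],[0,c['fy'],c['cy']],[0,0,1.]])
def back(c,px,z):
    px=np.atleast_2d(np.array(px,float))
    u=cv2.undistortPoints(px[:,None],K(c),np.array(c['D'],float))[:,0]
    R=cv2.Rodrigues(np.array(c['rvec'],float))[0]; t=np.array(c['tvec'],float).ravel()
    o=-R.T@t; d=np.c_[u,np.ones(len(u))]@R
    return o+d*((z-o[2])/d[:,2])[:,None]
def proj(c,P):
    return cv2.projectPoints(np.atleast_2d(np.array(P,float)),np.array(c['rvec'],float),np.array(c['tvec'],float),K(c),np.array(c['D'],float))[0][:,0]
def save(c,n,box=None,s=1.5):
    im=c['image'][:,:,::-1]
    if box: im=im[box[1]:box[3],box[0]:box[2]]
    cv2.imwrite('pics/'+n,cv2.resize(im,None,fx=s,fy=s,interpolation=cv2.INTER_CUBIC))
E
python3 - <<'E'
from h import *
for n in('top','scene'):
    c=read_camera(n); save(c,n+'0.png')
    R=cv2.Rodrigues(np.array(c['rvec'],float))[0]; print(n,'cam at',-R.T@np.array(c['tvec'],float).ravel(), c['fx'])
    for th,z in(('base',20),('plateA_c',6),('collar1_c',34),('box1_c',64),('tray',10),('jar',95),('dish',22),('caddy',50)):
        for r in cut_out(th,c)[:4]:
            print(th,round(r['confidence'],2),np.round(r['at']),r['region'].sum(),np.round(back(c,r['at'],z)[0]))
print(env.state())
E
```

```text
pics
top cam at [ 441.04044321    1.99374876 1242.03331517] 499.1936821107208
base 0.8 [274. 152.] 6783 [619. -44.  20.]
base 0.18 [144. 247.] 708 [382. 272.  20.]
tray 0.94 [398. 187.] 4113 [ 537. -353.   10.]
jar 0.59 [142. 248.] 769 [382. 258.  95.]
dish 0.76 [371. 254.] 1156 [ 370. -282.   22.]
dish 0.38 [273. 154.] 6421 [614. -41.  22.]
caddy 0.55 [145. 116.] 1090 [699. 271.  50.]
caddy 0.32 [272. 153.] 6649 [612. -37.  50.]
scene cam at [1193.45999268  354.69184684  757.35334442] 363.7644460809364
base 0.63 [226. 229.] 3788 [656. -25.  20.]
collar1_c 0.73 [349. 250.] 321 [576. 289.  34.]
box1_c 0.52 [159. 169.] 1850 [ 582. -308.   64.]
tray 0.8 [159. 174.] 1873 [ 555. -342.   10.]
tray 0.69 [227. 229.] 4033 [648. -28.  10.]
jar 0.6 [362. 195.] 745 [432. 266.  95.]
jar 0.44 [351. 249.] 313 [623. 298.  95.]
caddy 0.98 [322. 289.] 1308 [725. 272.  50.]
caddy 0.2 [231. 222.] 4108 [650. -13.  50.]
{'t': 0.9, 'joints': array([ 1.03042959e+00,  4.90867536e-01,  1.55888868e+00, -1.12844686e-05,
        1.09170263e+00, -1.05568354e-01]), 'qvel': array([ 0.0012615 ,  0.00183643, -0.0004138 ,  0.0007471 ,  0.00037626,
        0.000596  ]), 'tau': array([ 6.34340686e-04, -6.12458897e+01, -2.58431876e+01,  6.93919882e-02,
        4.45880089e-02,  3.16791125e-05]), 'eef_pos': array([263.22754483, 566.86130082, 404.78502283]), 'tcp_rot': array([3.14146065e+00, 2.40582266e-05, 2.70679947e+00]), 'ft_force': array([0.19298136, 0.20893061, 0.63224685]), 'moment': array([-0.0165941 , -0.02870764,  0.02572532]), 'grip_force': 0.0, 'opening': 1.0015669106654237}
```

View pics/top0.png

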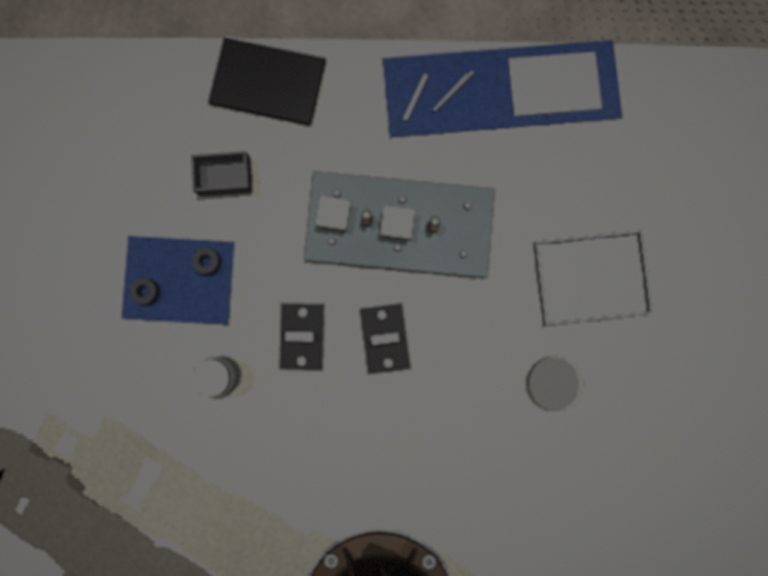

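View pics/scene0.png

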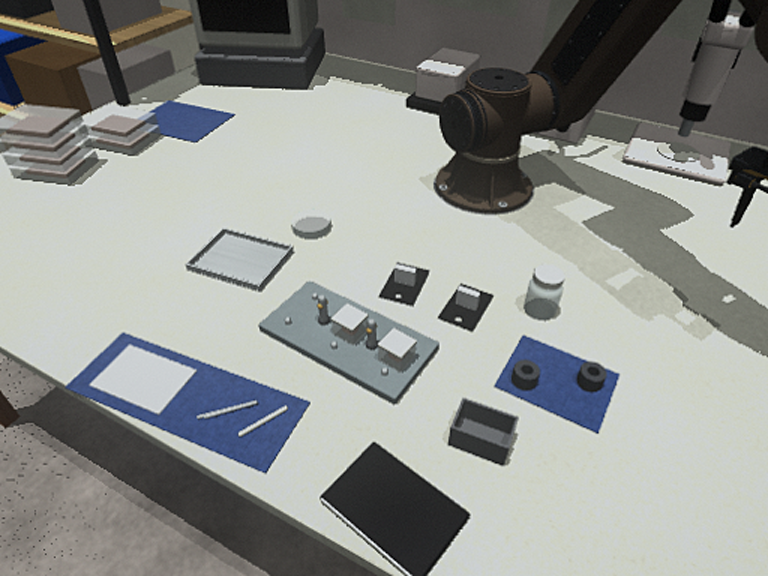

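The top picture shows the base amid image (400,225 of 768x576) with boxes on its left (+y) and middle stations. There are two plates below it at (302,337) and (385,339), collars on the cloth at (206,262) and (145,292), and the tray at (592,280). The scene view agrees: 2 boxes, 2 plates, 2 collars.

```bash
cat >> h.py <<'E'
from scipy.optimize import least_squares
def blob(m,near):
    n,l,s,ce=cv2.connectedComponentsWithStats(m.astype(np.uint8),connectivity=8)
    ok=[i for i in range(1,n) if s[i,4]>8]
    i=min(ok,key=lambda i:np.hypot(*(ce[i]-near)))
    return l==i
def mom(hull):
    M=cv2.moments(hull.astype(np.float32))
    return np.array([M['m10']/M['m00'],M['m01']/M['m00']]),0.5*np.arctan2(2*M['mu11'],M['mu20']-M['mu02']),M['m00']
def maskhull(m):
    k=8
    big=cv2.resize(m.astype(np.uint8),None,fx=k,fy=k,interpolation=cv2.INTER_NEAREST)
    ys,xs=np.nonzero(big)
    return (cv2.convexHull(np.c_[xs,ys].astype(np.float32))[:,0]+.5)/k-.5
def boxpts(dx,dy,z0,z1):
    return np.array([[a*dx/2,b*dy/2,z] for a in(-1,1) for b in(-1,1) for z in(z0,z1)],float)
def cyl(d,z0,z1):
    a=np.linspace(0,2*np.pi,32,endpoint=False)
    return np.array([[d/2*np.cos(t),d/2*np.sin(t),z] for t in a for z in(z0,z1)])
def place(P,x,y,w):
    c,s=np.cos(w),np.sin(w); return np.c_[c*P[:,0]-s*P[:,1]+x,s*P[:,0]+c*P[:,1]+y,P[:,2]]
def fit(obs,P,x0,ang=True):
    """obs: list of (cam,mask)"""
    O=[(c,mom(maskhull(m))) for c,m in obs]
    def f(v):
        r=[]
        for c,o in O:
            q=mom(cv2.convexHull(proj(c,place(P,v[0],v[1],v[2] if ang else 0)).astype(np.float32))[:,0])
            r+=list(q[0]-o[0])
            if ang: r.append(20*np.sin(q[1]-o[1]))
        return r
    s=least_squares(f,x0,x_scale=[10,10,.1][:len(x0)],diff_step=1e-3)
    areas=[(round(float(o[2])),round(float(mom(cv2.convexHull(proj(c,place(P,*(list(s.x)+[0])[:3])).astype(np.float32))[:,0])[2]))) for c,o in O]
    return s.x,np.round(s.fun,2),areas
E
python3 - <<'E'
from h import *
t=read_camera('top'); s=read_camera('scene')
for c,p in((t,[(274,152),(325,150),(300,215),(194,215),(258,226),(398,187),(357,185),(137,175),(150,175),(265,133),(309,138)]),(s,[(210,220),(272,190),(310,205),(230,255)])):
    print([(q,c['image'][q[1],q[0]].tolist()) for q in p])
save(t,'t1.png',(190,100,350,260),5)
save(s,'s1.png',(165,170,305,275),5.5)
E
```

```text
[((274, 152), [103, 104, 102]), ((325, 150), [89, 95, 95]), ((300, 215), [115, 115, 114]), ((194, 215), [43, 42, 43]), ((258, 226), [117, 116, 115]), ((398, 187), [114, 113, 112]), ((357, 185), [94, 93, 89]), ((137, 175), [34, 46, 72]), ((150, 175), [38, 50, 77]), ((265, 133), [79, 83, 82]), ((309, 138), [69, 73, 72])]
[((210, 220), [137, 150, 152]), ((272, 190), [66, 67, 67]), ((310, 205), [51, 52, 52]), ((230, 255), [205, 210, 204])]
```

View pics/t1.png

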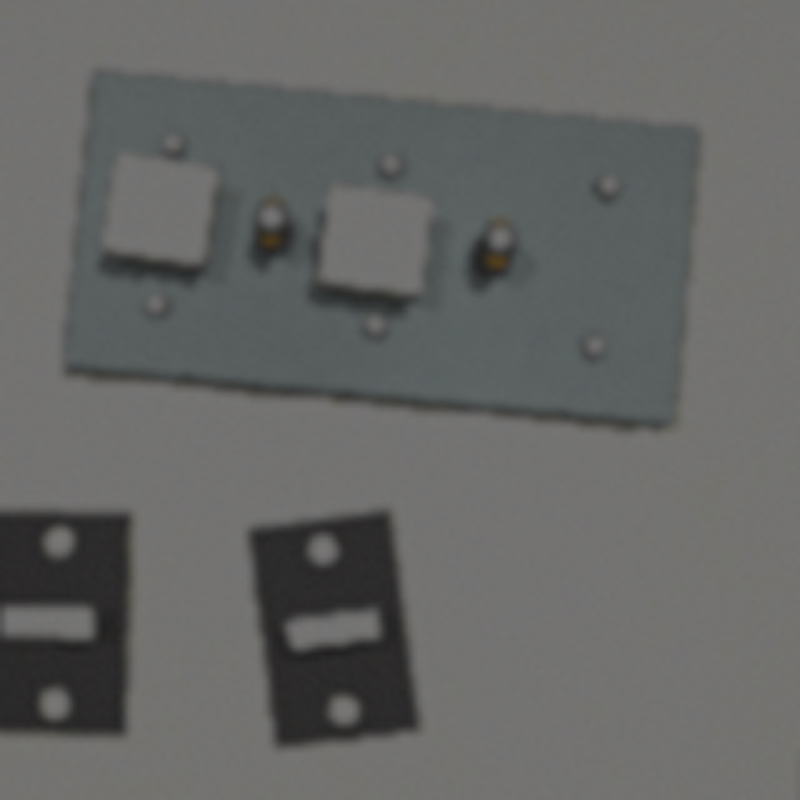

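View pics/s1.png

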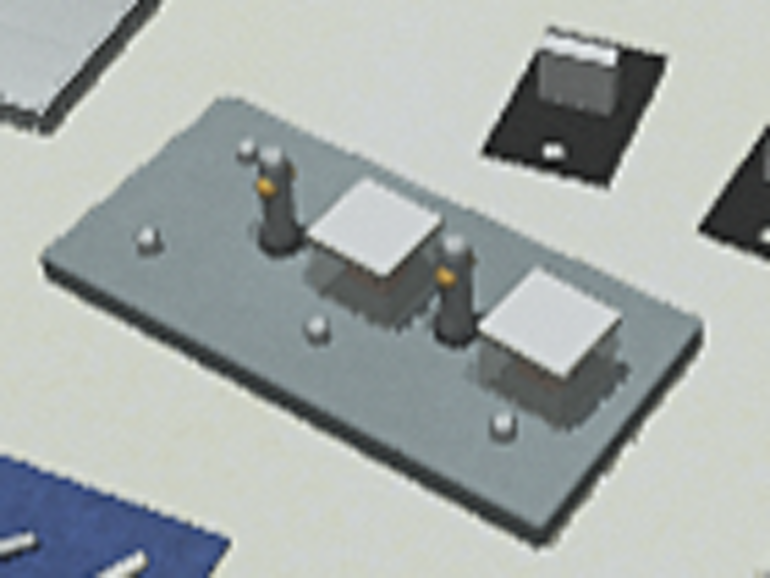

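Base studs are seen in the crop at about (173,144),(157,306),(391,166),(376,326),(608,186),(594,346), spindle tips at (270,215) and (500,238). Now the fits.

```bash
python3 - <<'E'
from h import *
t=read_camera('top'); s=read_camera('scene')
g=t['image'].astype(float); G=g.mean(2); S=s['image'].astype(float); SG=S.mean(2)
# base by slab mask, top
sat=g.max(2)-g.min(2)
bm=blob((G<104),(267,150))
print('slab top',fit([(t,bm)],boxpts(150,304,0,20),[600,-30,-.07]))
sm=cut_out('base',s)[0]['region']
print('slab scene cut',fit([(s,sm)],boxpts(150,304,0,20),[600,-30,-.07]))
tm=[r for r in cut_out('base',t)][0]['region']
print('slab top cut',fit([(t,tm)],boxpts(150,304,0,20),[600,-30,-.07]))
# studs
st=(np.array([(173,144),(157,306),(391,166),(376,326),(608,186),(594,346)],float)+.5)/5-.5+[190,100]
mod=np.array([[x,y,27] for y in(108,0,-108) for x in(40,-40)],float)
sp=(np.array([(270,213),(499,236)],float)+.5)/5-.5+[190,100]
mod2=np.array([[0,54,81],[0,-54,81.]])
f=lambda v:(proj(t,place(mod,*v))-st).ravel()
r=least_squares(f,[600,-30,-.07],x_scale=[10,10,.1]);print('studs',r.x,np.round(r.fun,2)); 
print('tip res',proj(t,place(mod2,*r.x))-sp)
ss=(np.array([(247,148),(148,237),(316,326),(502,423)],float)+.5)/5.5-.5+[165,170]
ms=np.array([[-40,-108,26],[40,-108,26],[40,0,26],[40,108,26.]])
r=least_squares(lambda v:(proj(s,place(ms,*v))-ss).ravel(),[600,-30,-.07],x_scale=[10,10,.1]);print('studs scene',r.x,np.round(r.fun,2))
# plates
for p,ps in(((201,225),(311,204)),((257,226),(270,189))):
    m=blob(G<80,p); k=blob(SG<100,ps)
    P=boxpts(110,72,0,6); i=back(t,p,3)[0]
    print('plate top',fit([(t,m)],P,[i[0],i[1],0]))
    print('plate scene',fit([(s,k)],boxpts(110,72,0,6),[i[0],i[1],0]))
# boxes (lid mask)
for p,ps in(((222,142),(265,230)),((265,148),(233,212))):
    m=blob((G>92)&(sat<5),p)
    P=boxpts(46,48,60,64);i=back(t,p,64)[0]
    print('box top',fit([(t,m)],boxpts(46,48,62,64),[i[0],i[1],.05]))
    k=blob(SG>175,ps); print('box scene',fit([(s,k)],boxpts(46,48,62,64),[i[0],i[1],.05]))
for p,ps in(((137,174.5),(395,250)),((96.5,194.5),(350,250))):
    b=g[:,:,2]-g[:,:,0]
    m=blob((b<18)&(G<62),p); i=back(t,p,18)[0]
    print('collar',fit([(t,m)],cyl(44,2,34),[i[0],i[1]],False))
tm=cut_out('tray',t)[0]['region'];print('tray',fit([(t,tm)],boxpts(140,180,0,18),[537,-353,.1]))
tm=cut_out('tray',s)[0]['region'];print('tray sc',fit([(s,tm)],boxpts(140,180,0,18),[537,-353,.1]))
E
```

```text
slab top (array([ 6.24929995e+02, -2.43622185e+01, -8.11189787e-02]), array([-0., -0., -0.]), [(7937, 7480)])
slab scene cut (array([ 6.26621522e+02, -2.78882895e+01, -7.82265453e-02]), array([-0., -0., -0.]), [(5136, 5045)])
slab top cut (array([ 6.24627106e+02, -2.37068585e+01, -8.64554248e-02]), array([-0.,  0., -0.]), [(7753, 7481)])
studs [ 6.25785332e+02 -2.46892791e+01 -8.26423718e-02] [-0.11  0.17 -0.14 -0.13 -0.07 -0.14 -0.06 -0.01  0.17 -0.02  0.21  0.12]
tip res [[0.28686704 0.86973923]
 [0.26963303 0.57592371]]
studs scene [ 6.25135728e+02 -2.93325813e+01 -8.48378325e-02] [-0.02 -0.09 -0.07  0.02  0.13  0.01 -0.04  0.04]
plate top (array([439.35191181, 135.2969661 ,   0.        ]), array([ 0.  , -0.  ,  0.21]), [(1306, 1309)])
plate scene (array([438.69584131, 130.6583136 ,   0.        ]), array([-0.  , -0.06, -0.51]), [(708, 682)])
plate top (array([ 4.37882267e+02, -2.43816475e+00,  1.51450933e-01]), array([0., 0., 0.]), [(1318, 1302)])
plate scene (array([439.68637055,  -4.70140458,   0.        ]), array([ 0.01, -0.08, -0.46]), [(595, 609)])
box top (array([ 6.38820443e+02,  8.43209627e+01, -4.92511412e-02]), array([ 0., -0.,  0.]), [(484, 388)])
box scene (array([636.55751238,  79.27880091,   0.77349949]), array([-0., -0.,  0.]), [(285, 267)])
box top (array([625.19990958, -20.3727131 ,  -0.65006108]), array([-0., -0.,  0.]), [(474, 388)])
box scene (array([ 6.22896677e+02, -2.44521103e+01, -4.83367867e-01]), array([ 0.  ,  0.  , -0.03]), [(258, 233)])
collar (array([560.82237105, 292.67484349]), array([0., 0.]), [(296, 305)])
collar (array([510.36216679, 392.81262601]), array([0., 0.]), [(302, 320)])
tray (array([ 5.40792128e+02, -3.45552244e+02,  1.18744533e-01]), array([-0.,  0., -0.]), [(4205, 4146)])
tray sc (array([ 5.42847230e+02, -3.49711010e+02,  1.07623428e-01]), array([0., 0., 0.]), [(1929, 1861)])
```

>>> move_arm(
  commands=[
    [[0.69,-0.9,-0.2],-0.85,1],
    [[0.69,-0.9,-0.2],-0.85,1],
    [[0.69,-0.9,-0.2],-0.85,1],
    [[0.69,-0.9,-0.2],-0.85,1],
    [[0.69,-0.9,-0.2],-0.85,1],
    [[0.69,-0.9,-0.2],-0.85,1],
    [[0.69,-0.9,-0.2],-0.85,1],
    [[0.69,-0.9,-0.2],-0.85,1],
    [[0.69,-0.9,-0.2],-0.85,1],
    [[0.69,-0.9,-0.2],-0.85,1],
    [[0.69,-0.9,-0.2],-0.85,1],
    [[0.69,-0.9,-0.2],-0.85,1],
    [[0.69,-0.9,-0.2],-0.85,1],
    [[0.69,-0.9,-0.2],-0.85,1],
    [[0.69,-0.9,-0.2],-0.85,1],
    [[0.69,-0.9,-0.2],-0.85,1],
    [[0.69,-0.9,-0.2],-0.85,1],
    [[0.69,-0.9,-0.2],-0.85,1],
    [[0,0,0],0,1],
    [[0,0,0],0,1],
  ],
)

```text
t: 2.97
eef_pos: [636.5, 79.3, 296.0]
tcp_rot: [-3.141, 0.0, 1.48]
ft_force: [-0.0, 1.4, -0.5]
opening: 1.0
grip_force: 0.0
```

>>> move_arm(
  commands=[
    [[0.02,0.08,-0.6],0,1],
    [[0,0,-0.6],0,1],
    [[0,0,-0.6],0,1],
    [[0,0,-0.4],0,1],
    [[0,0,-0.23],0,1],
    [[0,0,0],0,-1],
    [[0,0,0],0,-1],
    [[0,0,0],0,-1],
    [[0,0,0],0,-1],
    [[0,0,0],0,-1],
    [[0,0,0],0,-1],
    [[0,0,0],0,-1],
    [[0,0,0],0,-1],
  ],
)

```text
t: 4.05
eef_pos: [636.5, 83.2, 224.1]
tcp_rot: [3.141, -0.0, 1.483]
ft_force: [0.7, 0.3, 0.1]
opening: 0.497
grip_force: 0.1
```

>>> move_arm(
  commands=[
    [[0,0,0],0,-1],
    [[0,0,0],0,-1],
    [[0,0,0.4],0,-1],
    [[0,0,0.9],0,-1],
    [[0,0,0.9],0,-1],
    [[0,0,0.7],0,-1],
  ],
)

```text
t: 4.55
eef_pos: [636.5, 83.3, 313.3]
tcp_rot: [3.141, -0.0, 1.483]
ft_force: [0.8, 0.0, -0.9]
opening: 0.488
grip_force: 29.5
```

>>> move_arm(
  commands=[
    [[-0.24,-0.93,0],0.18,-1],
    [[-0.24,-0.93,0],0.18,-1],
    [[-0.24,-0.93,0],0.18,-1],
    [[-0.24,-0.93,0],0.18,-1],
    [[-0.24,-0.93,0],0.18,-1],
    [[-0.24,-0.93,0],0.18,-1],
    [[-0.24,-0.93,0],0.18,-1],
    [[-0.24,-0.93,0],0.18,-1],
    [[-0.24,-0.93,0],0.18,-1],
    [[-0.24,-0.93,0],0.18,-1],
    [[-0.24,-0.93,0],0.18,-1],
    [[-0.24,-0.93,0],0.18,-1],
    [[-0.24,-0.93,0],0.18,-1],
    [[-0.24,-0.93,0],0.18,-1],
    [[0,0,0],0,-1],
    [[0,0,0],0,-1],
  ],
)

```text
t: 5.88
eef_pos: [535.1, -308.4, 311.3]
tcp_rot: [3.141, 0.0, 1.682]
ft_force: [-0.3, 0.6, -1.3]
opening: 0.486
grip_force: 29.5
```

>>> move_arm(
  commands=[
    [[0.1,0,-0.8],0,-1],
    [[0,0,-0.8],0,-1],
    [[0,0,-0.8],0,-1],
    [[0,0,-0.5],0,-1],
    [[0,0,-0.3],0,-1],
    [[0,0,-0.15],0,-1],
    [[0,0,-0.05],0,-1],
    [[0,0,0],0,-1],
    [[0,0,0],0,-1],
  ],
)

```text
t: 6.63
eef_pos: [538.9, -307.3, 209.9]
tcp_rot: [3.14, 0.001, 1.685]
ft_force: [0.3, 1.1, -0.5]
opening: 0.491
grip_force: 29.5
```

>>> move_arm(
  commands=[
    [[0,0,-0.05],0,-1],
    [[0,0,-0.05],0,-1],
    [[0,0,0],0,-1],
    [[0,0,0],0,0.4],
    [[0,0,0],0,0.4],
    [[0,0,0],0,0.4],
    [[0,0,0],0,0.4],
    [[0,0,0.5],0,0.4],
    [[0,0,0.9],0,0.4],
    [[0,0,0.9],0,0.4],
    [[0,0,0.7],0,0.4],
  ],
)

```text
t: 7.55
eef_pos: [538.7, -307.4, 297.5]
tcp_rot: [3.141, 0.0, 1.684]
ft_force: [-0.2, -0.1, 0.7]
opening: 0.698
grip_force: 0.0
```

>>> move_arm(
  commands=[
    [[0.29,0.95,0],-0.25,1],
    [[0.29,0.95,0],-0.25,1],
    [[0.29,0.95,0],-0.25,1],
    [[0.29,0.95,0],-0.25,1],
    [[0.29,0.95,0],-0.25,1],
    [[0.29,0.95,0],-0.25,1],
    [[0.29,0.95,0],-0.25,1],
    [[0.29,0.95,0],-0.25,1],
    [[0.29,0.95,0],-0.25,1],
    [[0.29,0.95,0],-0.25,1],
    [[0,0,0],0,1],
    [[0,0,0],0,1],
  ],
)

```text
t: 8.55
eef_pos: [625.8, -21.0, 295.6]
tcp_rot: [-3.141, 0.0, 1.487]
ft_force: [-0.8, -0.1, 0.8]
opening: 1.002
grip_force: 0.0
```

>>> move_arm(
  commands=[
    [[0,-0.05,-0.6],0,1],
    [[0,0,-0.6],0,1],
    [[0,0,-0.6],0,1],
    [[0,0,-0.4],0,1],
    [[0,0,-0.22],0,1],
    [[0,0,0],0,-1],
    [[0,0,0],0,-1],
    [[0,0,0],0,-1],
    [[0,0,0],0,-1],
    [[0,0,0],0,-1],
    [[0,0,0],0,-1],
    [[0,0,0],0,-1],
    [[0,0,0],0,-1],
    [[0,0,0],0,-1],
    [[0,0,0],0,-1],
    [[0,0,0.4],0,-1],
    [[0,0,0.9],0,-1],
    [[0,0,0.9],0,-1],
    [[0,0,0.7],0,-1],
    [[0,0,0],0,-1],
  ],
)

```text
t: 10.22
eef_pos: [626.2, -23.8, 315.3]
tcp_rot: [3.135, 0.0, 1.484]
ft_force: [0.5, 0.5, -1.1]
opening: 0.483
grip_force: 30.0
```

>>> move_arm(
  commands=[
    [[-0.22,-0.98,0],0.21,-1],
    [[-0.22,-0.98,0],0.21,-1],
    [[-0.22,-0.98,0],0.21,-1],
    [[-0.22,-0.98,0],0.21,-1],
    [[-0.22,-0.98,0],0.21,-1],
    [[-0.22,-0.98,0],0.21,-1],
    [[-0.22,-0.98,0],0.21,-1],
    [[-0.22,-0.98,0],0.21,-1],
    [[-0.22,-0.98,0],0.21,-1],
    [[-0.22,-0.98,0],0.21,-1],
    [[-0.22,-0.98,0],0.21,-1],
    [[-0.22,-0.98,0],0.21,-1],
    [[0,0,0],0,-1],
    [[0,0,0],0,-1],
  ],
)

```text
t: 11.38
eef_pos: [545.7, -377.9, 309.7]
tcp_rot: [-3.141, -0.001, 1.684]
ft_force: [0.0, 0.0, -1.8]
opening: 0.487
grip_force: 30.0
```

>>> move_arm(
  commands=[
    [[0,0,-0.8],0,-1],
    [[0,0,-0.8],0,-1],
    [[0,0,-0.8],0,-1],
    [[0,0,-0.5],0,-1],
    [[0,0,-0.3],0,-1],
    [[0,0,-0.15],0,-1],
    [[0,0,-0.1],0,-1],
    [[0,0,-0.08],0,-1],
    [[0,0,0],0,-1],
  ],
)

```text
t: 12.13
eef_pos: [546.7, -375.9, 207.3]
tcp_rot: [3.141, 0.001, 1.687]
ft_force: [-5.0, 5.1, 17.3]
opening: 0.482
grip_force: 30.0
```

Seated on the floor (17 N upward). Release, rise, and look.

>>> move_arm(
  commands=[
    [[0,0,0],0,0.4],
    [[0,0,0],0,0.4],
    [[0,0,0],0,0.4],
    [[0,0,0],0,0.4],
    [[0,0,0.5],0,0.4],
    [[0,0,0.9],0,0.4],
    [[0,0,0.9],0,0.4],
    [[0,0,0.7],0,0.4],
    [[-0.9,0,0],0,1],
    [[-0.9,0,0],0,1],
    [[-0.9,0,0],0,1],
    [[0,0.9,0],0,1],
    [[0,0.9,0],0,1],
    [[0,0.9,0],0,1],
    [[0,0.9,0],0,1],
    [[0,0,0],0,1],
  ],
)

```text
t: 13.47
eef_pos: [465.1, -265.2, 294.5]
tcp_rot: [-3.141, -0.002, 1.688]
ft_force: [0.6, 0.4, -1.3]
opening: 0.998
grip_force: 0.0
```

```bash
python3 - <<'E'
from h import *
t=read_camera('top'); s=read_camera('scene')
save(t,'t2.png')
g=t['image'].astype(float); G=g.mean(2); S=s['image'].astype(float); SG=S.mean(2)
for p,ps in(((201,225),(311,204)),((257,226),(270,189))):
    i=back(t,p,3)[0]
    for n,c,m in(('top',t,blob(G<80,p)),('scene',s,blob(SG<100,ps))):
        print('plate',n,fit([(c,m)],boxpts(110,72,0,6),[i[0],i[1],.1]))
for n in('box1_c',):
    for c in(t,s):
        for r in search_frame(n,c): print(r['confidence'],r['at'],back(c,r['at'],30))
E
```

```text
plate top (array([ 4.39777348e+02,  1.34576677e+02, -1.70564022e-02]), array([-0., -0., -0.]), [(1212, 1309)])
plate scene (array([ 4.38907283e+02,  1.30727343e+02, -1.98197321e-02]), array([-0., -0.,  0.]), [(707, 683)])
plate top (array([ 4.39777343e+02,  1.34576679e+02, -1.70563323e-02]), array([ 0., -0., -0.]), [(1212, 1309)])
plate scene (array([ 4.39496748e+02, -4.44707905e+00, -4.87421581e-02]), array([-0., -0., -0.]), [(589, 611)])
```

View pics/t2.png

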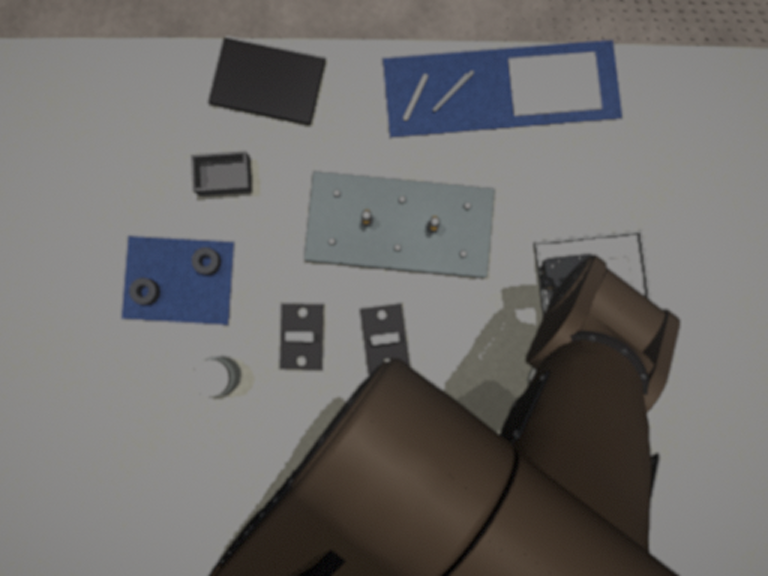

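>>> move_arm(
  commands=[
    [[-0.1,0.97,0],0.05,0.2],
    [[-0.1,0.97,0],0.05,0.2],
    [[-0.1,0.97,0],0.05,0.2],
    [[-0.1,0.97,0],0.05,0.2],
    [[-0.1,0.97,0],0.05,0.2],
    [[-0.1,0.97,0],0.05,0.2],
    [[-0.1,0.97,0],0.05,0.2],
    [[-0.1,0.97,0],0.05,0.2],
    [[-0.1,0.97,0],0.05,0.2],
    [[0,0,-0.5],0,0.2],
    [[0,0,-0.5],0,0.2],
    [[0,0,0],0,0.2],
  ],
)

```text
t: 14.67
eef_pos: [438.7, -7.0, 262.7]
tcp_rot: [-3.14, -0.001, 1.722]
ft_force: [-0.3, -0.0, -0.9]
opening: 0.601
grip_force: 0.0
```

>>> move_arm(
  commands=[
    [[0,0.1,-0.6],0,0.2],
    [[0,0,-0.6],0,0.2],
    [[0,0,-0.5],0,0.2],
    [[0,0,-0.3],0,0.2],
    [[0,0,0],0,0.2],
  ],
)

```text
t: 15.08
eef_pos: [438.7, -4.4, 203.3]
tcp_rot: [-3.14, -0.001, 1.721]
ft_force: [-0.4, 0.4, 0.9]
opening: 0.599
grip_force: 0.0
```

>>> move_arm(
  commands=[
    [[0,0.03,0],0,-1],
    [[0,0,0],0,-1],
    [[0,0,0],0,-1],
    [[0,0,0],0,-1],
    [[0,0,0],0,-1],
    [[0,0,0],0,-1],
    [[0,0,0],0,-1],
    [[0,0,0],0,-1],
    [[0,0,0],0,-1],
    [[0,0,0],0,-1],
    [[0,0,0],0,-1],
    [[0,0,0],0,-1],
  ],
)

```text
t: 16.08
eef_pos: [438.4, -2.8, 204.5]
tcp_rot: [3.141, 0.0, 1.722]
ft_force: [-0.8, 0.2, 5.4]
opening: 0.143
grip_force: 30.0
```

>>> move_arm(
  commands=[
    [[0,0,0.5],0,-1],
    [[0,0,0.9],0,-1],
    [[0,0,0.9],0,-1],
    [[0,0,0.9],0,-1],
    [[0.59,-0.44,0.05],-0.29,-1],
    [[0.59,-0.44,0],-0.29,-1],
    [[0.59,-0.44,0],-0.29,-1],
    [[0.59,-0.44,0],-0.29,-1],
    [[0.59,-0.44,0],-0.29,-1],
    [[0.59,-0.44,0],-0.29,-1],
    [[0.59,-0.44,0],-0.29,-1],
    [[0.59,-0.44,0],-0.29,-1],
    [[0.59,-0.44,0],-0.29,-1],
    [[0.59,-0.44,0],-0.29,-1],
    [[0,0,0],0,-1],
    [[0,0,0],0,-1],
  ],
)

```text
t: 17.42
eef_pos: [615.5, -135.2, 301.0]
tcp_rot: [-3.14, -0.0, 1.49]
ft_force: [-0.4, 0.1, -0.9]
opening: 0.149
grip_force: 30.0
```

>>> move_arm(
  commands=[
    [[0.03,0.05,-0.7],0,-1],
    [[0,0,-0.7],0,-1],
    [[0,0,-0.4],0,-1],
    [[0,0,-0.2],0,-1],
    [[0,0,0],0,-1],
    [[0,0,0],0,-1],
    [[0,0,0],0,-1],
  ],
)

```text
t: 18.0
eef_pos: [616.5, -133.3, 242.8]
tcp_rot: [3.14, 0.0, 1.49]
ft_force: [0.1, 0.6, -1.0]
opening: 0.147
grip_force: 30.0
```

```bash
python3 - <<'E'
from h import *
t=read_camera('top'); s=read_camera('scene')
print(env.state()['eef_pos'],env.state()['tcp_rot'])
a=cv2.resize(t['image'][120:200,260:360],None,fx=5,fy=5,interpolation=cv2.INTER_CUBIC)
b=cv2.resize(s['image'][160:260,150:250],None,fx=4,fy=4,interpolation=cv2.INTER_CUBIC)
im=np.zeros((400,900,3),np.uint8); im[:,:500]=np.clip(a*1.6,0,255); im[:,500:]=b
cv2.imwrite('pics/c1.png',im[:,100:,::-1])
E
```

```text
[ 616.47615561 -133.34532385  242.88005753] [3.14001269e+00 3.58720015e-04 1.49004135e+00]
```

View pics/c1.png

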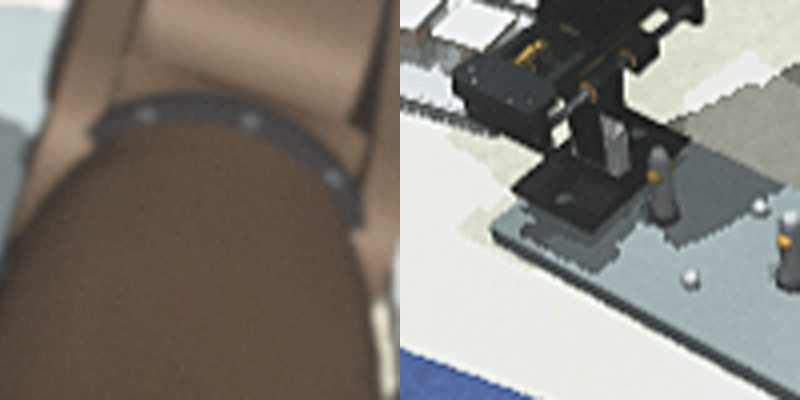

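The scene crop shows the plate level over station 1, its front hole at (565,197), clear of the spindle. Lower and feel.

>>> move_arm(
  commands=[
    [[0,0,-0.1],0,-1],
    [[0,0,-0.1],0,-1],
    [[0,0,-0.1],0,-1],
    [[0,0,-0.08],0,-1],
    [[0,0,0],0,-1],
    [[0,0,0],0,-1],
  ],
)

```text
t: 18.6
eef_pos: [616.3, -133.3, 230.2]
tcp_rot: [-3.141, -0.0, 1.49]
ft_force: [-0.4, 0.8, -1.7]
opening: 0.147
grip_force: 30.0
```

>>> move_arm(
  commands=[
    [[0,0,-0.07],0,-1],
    [[0,0,-0.07],0,-1],
    [[0,0,0],0,-1],
    [[0,0,0],0,-1],
  ],
)

```text
t: 18.93
eef_pos: [616.3, -133.3, 226.1]
tcp_rot: [-3.141, -0.0, 1.49]
ft_force: [0.1, 0.7, -1.8]
opening: 0.144
grip_force: 30.0
```

>>> move_arm(
  commands=[
    [[0,0,-0.06],0,-1],
    [[0,0,-0.06],0,-1],
    [[0,0,0],0,-1],
    [[0,0,0],0,-1],
  ],
)

```text
t: 19.27
eef_pos: [616.3, -133.3, 224.5]
tcp_rot: [3.14, 0.0, 1.49]
ft_force: [-5.1, 0.4, 17.1]
opening: 0.146
grip_force: 30.0
```

>>> move_arm(
  commands=[
    [[0,0,0.02],0,-1],
    [[0,0,0],0,0],
    [[0,0,0],0,0],
    [[0,0,0],0,0],
    [[0,0,0],0,0],
    [[0,0,0.5],0,0],
    [[0,0,0.9],0,0],
    [[0,0,0.9],0,0],
    [[0,0,0.3],0,0],
    [[-0.6,0.9,0],0.08,0],
    [[-0.6,0.9,0],0.08,0],
    [[-0.6,0.9,0],0.08,0],
    [[-0.6,0.9,0],0.08,0],
    [[-0.6,0.9,0],0.08,0],
    [[-0.6,0.9,0],0.08,0],
    [[-0.6,0.9,0],0.08,0],
    [[-0.6,0.9,0],0.08,0],
    [[-0.6,0.9,0],0.08,0],
    [[0,0,0],0,0],
  ],
)

```text
t: 20.85
eef_pos: [451.5, 112.6, 300.9]
tcp_rot: [-3.139, -0.0, 1.551]
ft_force: [1.4, 0.2, 0.5]
opening: 0.499
grip_force: 0.0
```

```bash
cat > pm.py <<'E'
from h import *
t=read_camera('top'); s=read_camera('scene')
SG=s['image'].astype(float).mean(2); G=t['image'].astype(float).mean(2)
e=env.state();print(np.round(e['eef_pos'],1),np.round(e['tcp_rot'],3))
try:
    m=blob(SG<100,proj(s,[439,132,3])[0]); print('A scene',fit([(s,m)],boxpts(110,72,0,6),[439,132,-.02]))
    m=blob(G<80,proj(t,[439,132,3])[0]); print('A top',fit([(t,m)],boxpts(110,72,0,6),[439,132,-.02]))
    m=blob(SG<100,proj(s,[616.5,-134.6,23])[0]); 
    for z in(20,29): print('B scene',z,fit([(s,m)],boxpts(110,72,z,z+6),[616,-134,-.08]))
except Exception as ex: print(ex)
a=cv2.resize(s['image'][150:270,150:330],None,fx=4.4,fy=4.4,interpolation=cv2.INTER_CUBIC)
import sys; cv2.imwrite('pics/'+sys.argv[1],a[:,:,::-1])
E
python3 pm.py c2.png
```

```text
[454.  110.4 301.1] [3.141 0.    1.55 ]
A scene (array([4.31495731e+02, 1.26844749e+02, 1.93759866e-01]), array([ 0., -0., -0.]), [(871, 662)])
A top (array([558.30834014,  45.75591461,   4.62161462]), array([ 0., -0., -0.]), [(56, 1282)])
B scene 20 (array([ 6.17729226e+02, -1.28629902e+02, -5.31158984e-01]), array([-0.,  0., -0.]), [(942, 754)])
B scene 29 (array([ 6.24744367e+02, -1.22712728e+02, -5.31191993e-01]), array([ 0., -0.,  0.]), [(942, 773)])
```

View pics/c2.png

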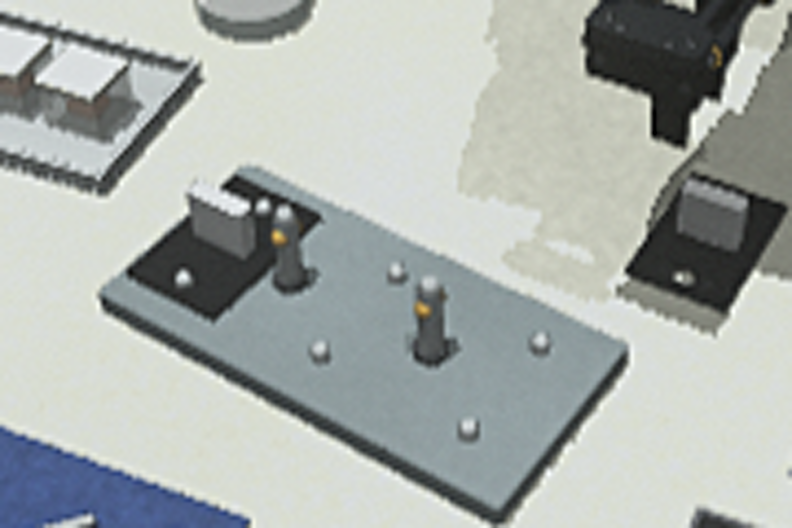

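The crop shows plate B flat on station 1, stud tops showing in its holes at (183,277) and (264,207). Plate A looks unmoved at (705,245); quick check.

```bash
python3 - <<'E'
from h import *
s=read_camera('scene')
q=proj(s,place(np.array([[40,0,6],[-7,-22,46],[7,22,46],[55,-36,6],[55,36,6],[-55,36,6.]]),439.3,132.7,-.018))
print((q+.5-[150,150])*4.4-.5)
E
```

```text
[[686.22000628 274.32226112]
 [690.62705582 176.16501603]
 [744.26121187 211.63877469]
 [626.71265447 268.85150739]
 [728.12845744 308.95177606]
 [790.85242668 207.14681009]]
```

>>> move_arm(
  commands=[
    [[-0.25,0.37,0],0,0.2],
    [[-0.24,0.37,-0.5],0,0.2],
    [[0,0,-0.8],0,0.2],
    [[0,0,-0.8],0,0.2],
    [[0,0,-0.6],0,0.2],
    [[0,0,-0.4],0,0.2],
    [[0,0,-0.15],0,0.2],
    [[0,0,0],0,0.2],
    [[0,0,0],0,0.2],
  ],
)

```text
t: 21.75
eef_pos: [440.2, 131.3, 203.9]
tcp_rot: [3.141, 0.0, 1.547]
ft_force: [0.4, 0.7, -0.0]
opening: 0.596
grip_force: 0.0
```

>>> move_arm(
  commands=[
    [[0,0.02,0],0,-1],
    [[0,0,0],0,-1],
    [[0,0,0],0,-1],
    [[0,0,0],0,-1],
    [[0,0,0],0,-1],
    [[0,0,0],0,-1],
    [[0,0,0],0,-1],
    [[0,0,0],0,-1],
    [[0,0,0],0,-1],
    [[0,0,0],0,-1],
    [[0,0,0],0,-1],
    [[0,0,0],0,-1],
  ],
)

```text
t: 22.75
eef_pos: [439.6, 132.5, 203.8]
tcp_rot: [3.141, -0.0, 1.548]
ft_force: [-0.8, 0.6, 4.9]
opening: 0.15
grip_force: 30.0
```

>>> move_arm(
  commands=[
    [[0,0,0.5],0,-1],
    [[0,0,0.9],0,-1],
    [[0,0,0.9],0,-1],
    [[0,0,0.9],0,-1],
    [[0.81,-0.21,0.05],-0.1,-1],
    [[0.81,-0.21,0],-0.1,-1],
    [[0.81,-0.21,0],-0.1,-1],
    [[0.81,-0.21,0],-0.1,-1],
    [[0.81,-0.22,0],-0.1,-1],
    [[0.81,-0.22,0],-0.1,-1],
    [[0.81,-0.22,0],-0.1,-1],
    [[0.81,-0.22,0],-0.1,-1],
    [[0,0,0],0,-1],
    [[0,0,-0.7],0,-1],
    [[0,0,-0.7],0,-1],
    [[0,0,-0.4],0,-1],
    [[0,0,-0.2],0,-1],
    [[0,0,0],0,-1],
    [[0,0,0],0,-1],
  ],
)

```text
t: 24.33
eef_pos: [634.2, 80.9, 241.6]
tcp_rot: [3.141, 0.0, 1.484]
ft_force: [0.0, -0.0, -1.7]
opening: 0.146
grip_force: 30.0
```

>>> move_arm(
  commands=[
    [[0,0,-0.1],0,-1],
    [[0,0,-0.1],0,-1],
    [[0,0,-0.1],0,-1],
    [[0,0,-0.1],0,-1],
    [[0,0,0],0,-1],
    [[0,0,0],0,-1],
    [[0,0,0],0,-1],
  ],
)

```text
t: 24.92
eef_pos: [634.1, 80.9, 229.3]
tcp_rot: [3.141, -0.0, 1.484]
ft_force: [0.1, 0.1, -1.6]
opening: 0.146
grip_force: 30.0
```

>>> move_arm(
  commands=[
    [[0,0,-0.08],0,-1],
    [[0,0,-0.06],0,-1],
    [[0,0,-0.04],0,-1],
    [[0,0,0],0,-1],
    [[0,0,0],0,-1],
  ],
)

```text
t: 25.33
eef_pos: [634.0, 80.9, 223.9]
tcp_rot: [3.142, 0.0, 1.484]
ft_force: [-0.5, -0.7, -0.4]
opening: 0.148
grip_force: 30.0
```

>>> move_arm(
  commands=[
    [[0,0,-0.04],0,-1],
    [[0,0,0],0,-1],
    [[0,0,0.01],0,0],
    [[0,0,0],0,0],
    [[0,0,0],0,0],
    [[0,0,0],0,0],
    [[0,0,0.5],0,0],
    [[0,0,0.9],0,0],
    [[0,0,0.9],0,0],
    [[0,0,0.4],0,1],
    [[0,0,0],0,1],
    [[0,0,0],0,1],
  ],
)

```text
t: 26.33
eef_pos: [633.9, 80.8, 303.8]
tcp_rot: [3.141, -0.0, 1.484]
ft_force: [1.0, -0.3, -0.9]
opening: 0.659
grip_force: 0.0
```

```bash
python3 - <<'E'
from h import *
t=read_camera('top'); s=read_camera('scene')
e=env.state();print(np.round(e['eef_pos'],1),np.round(e['tcp_rot'],3))
for c,ps in((t,((137,174.5),(96.5,194.5))),(s,((350,250),(395,250)))):
    g=c['image'].astype(float); b=g[:,:,2]-g[:,:,0]; G=g.mean(2)
    for p in ps:
        m=blob((b<18)&(G<(62 if c is t else 100)),p); i=back(c,p,18)[0]
        print('collar',p,fit([(c,m)],cyl(44,2,34),[i[0],i[1]],False))
save(s,'c3.png',(150,150,430,280),2.8)
E
```

```text
[633.8  80.8 302.5] [-3.14   0.     1.484]
collar (137, 174.5) (array([563.85411479, 297.38875417]), array([0., 0.]), [(49, 306)])
collar (96.5, 194.5) (array([511.54632276, 400.08701641]), array([-0.,  0.]), [(37, 322)])
collar (350, 250) (array([560.6264883 , 288.11459919]), array([ 0., -0.]), [(301, 325)])
collar (395, 250) (array([510.07945781, 388.86241281]), array([0., 0.]), [(301, 337)])
```

View pics/c3.png

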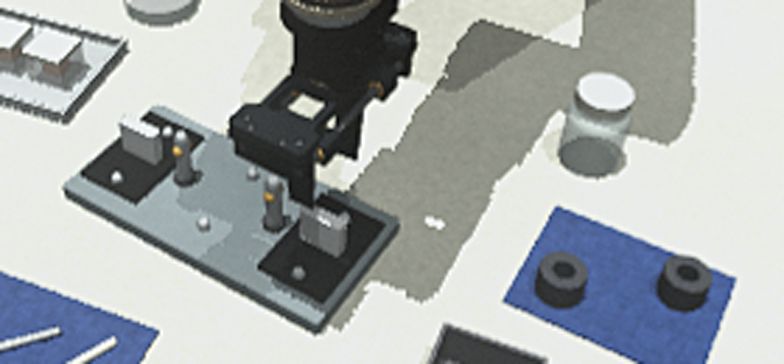

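The crop shows plate A flat on station 3 with its front stud in the hole at (298,272), and the collars at (562,278) and (684,283).

>>> move_arm(
  commands=[
    [[-0.3,0.87,0],0,1],
    [[-0.3,0.87,0],0,1],
    [[-0.3,0.87,0],0,1],
    [[-0.3,0.87,0],0,1],
    [[-0.31,0.87,0],0,1],
    [[-0.31,0.87,0],0,1],
    [[-0.31,0.88,0],0,1],
    [[-0.31,0.88,0],0,1],
    [[0,0,-0.5],0,1],
    [[0,0,-0.9],0,1],
    [[0,0,-0.9],0,1],
    [[0,0,-0.7],0,1],
    [[0,0,-0.3],0,1],
    [[0,0,0],0,1],
    [[0,0,0],0,1],
  ],
)

```text
t: 27.68
eef_pos: [560.9, 290.3, 204.5]
tcp_rot: [-3.141, 0.001, 1.484]
ft_force: [0.2, 0.8, 1.4]
opening: 1.0
grip_force: 0.0
```

>>> move_arm(
  commands=[
    [[0,0,-0.2],0,0.2],
    [[0,0,-0.08],0,0.2],
    [[0,0,0],0,0.1],
    [[0,0,0],0,-1],
    [[0,0,0],0,-1],
    [[0,0,0],0,-1],
    [[0,0,0],0,-1],
    [[0,0,0],0,-1],
    [[0,0,0],0,-1],
    [[0,0,0],0,-1],
    [[0,0,0],0,-1],
  ],
)

```text
t: 28.6
eef_pos: [560.9, 290.3, 196.7]
tcp_rot: [3.141, -0.0, 1.484]
ft_force: [-0.4, 0.4, 2.1]
opening: 0.449
grip_force: 30.0
```

>>> move_arm(
  commands=[
    [[0,0,0.5],0,-1],
    [[0,0,0.9],0,-1],
    [[0,0,0.9],0,-1],
    [[0,0,0.9],0,-1],
    [[0,0,0.4],0,-1],
    [[0.25,-0.97,0],0,-1],
    [[0.25,-0.97,0],0,-1],
    [[0.25,-0.97,0],0,-1],
    [[0.25,-0.97,0],0,-1],
    [[0.25,-0.97,0],0,-1],
    [[0.25,-0.98,0],0,-1],
    [[0.26,-0.98,0],0,-1],
    [[0.26,-0.98,0],0,-1],
    [[0.26,-0.98,0],0,-1],
    [[0,0,0],0,-1],
    [[0,0,0],0,-1],
    [[0,0,0],0,-1],
  ],
)

```text
t: 30.02
eef_pos: [629.0, 27.5, 303.9]
tcp_rot: [-3.141, -0.0, 1.483]
ft_force: [-0.2, 0.7, -0.8]
opening: 0.455
grip_force: 30.0
```

>>> move_arm(
  commands=[
    [[0.02,-0.01,-0.5],0,-1],
    [[0,0,-0.2],0,-1],
    [[0,0,-0.15],0,-1],
    [[0,0,-0.1],0,-1],
    [[0,0,-0.1],0,-1],
    [[0,0,0],0,-1],
    [[0,0,0],0,-1],
  ],
)

```text
t: 30.6
eef_pos: [629.9, 27.0, 273.2]
tcp_rot: [3.141, 0.0, 1.484]
ft_force: [0.1, 0.2, -0.5]
opening: 0.448
grip_force: 30.0
```

>>> move_arm(
  commands=[
    [[0,0,-0.1],0,-1],
    [[0,0,-0.08],0,-1],
    [[0,0,-0.06],0,-1],
    [[0,0,0],0,-1],
    [[0,0,0],0,-1],
  ],
)

```text
t: 31.02
eef_pos: [629.9, 26.8, 265.8]
tcp_rot: [-3.141, 0.0, 1.484]
ft_force: [1.0, 0.6, -1.7]
opening: 0.448
grip_force: 30.0
```

>>> move_arm(
  commands=[
    [[0,0,-0.08],0,-1],
    [[0,0,-0.08],0,-1],
    [[0,0,0],0,-1],
    [[0,0,0],0,-1],
  ],
)

```text
t: 31.35
eef_pos: [630.0, 26.8, 261.1]
tcp_rot: [3.141, -0.0, 1.484]
ft_force: [1.8, -0.2, 0.1]
opening: 0.45
grip_force: 30.0
```

>>> move_arm(
  commands=[
    [[0,0,-0.08],0,-1],
    [[0,0,-0.08],0,-1],
    [[0,0,0],0,-1],
    [[0,0,0],0,-1],
  ],
)

```text
t: 31.68
eef_pos: [629.9, 26.9, 255.7]
tcp_rot: [-3.141, 0.0, 1.484]
ft_force: [3.6, -0.2, -5.3]
opening: 0.448
grip_force: 30.0
```

>>> move_arm(
  commands=[
    [[0.02,0,-0.12],0,-1],
    [[0,0,-0.12],0,-1],
    [[0,0,-0.12],0,-1],
    [[0,0,-0.12],0,-1],
    [[0,0,0],0,-1],
    [[0,0,0],0,-1],
  ],
)

```text
t: 32.18
eef_pos: [630.4, 26.8, 241.1]
tcp_rot: [-3.141, 0.0, 1.483]
ft_force: [1.6, -0.3, -4.0]
opening: 0.45
grip_force: 30.0
```

>>> move_arm(
  commands=[
    [[0,0,-0.12],0,-1],
    [[0,0,-0.12],0,-1],
    [[0,0,-0.12],0,-1],
    [[0,0,-0.1],0,-1],
    [[0,0,0],0,-1],
    [[0,0,0],0,-1],
  ],
)

```text
t: 32.68
eef_pos: [630.3, 26.9, 227.3]
tcp_rot: [-3.141, -0.0, 1.484]
ft_force: [1.5, 0.8, -5.1]
opening: 0.449
grip_force: 30.0
```

>>> move_arm(
  commands=[
    [[0,0,-0.08],0,-1],
    [[0,0,-0.08],0,-1],
    [[0,0,0],0,-1],
    [[0,0,0],0,-1],
  ],
)

```text
t: 33.02
eef_pos: [630.3, 26.9, 223.0]
tcp_rot: [-3.141, 0.0, 1.484]
ft_force: [0.8, 0.4, -1.6]
opening: 0.447
grip_force: 30.0
```

>>> move_arm(
  commands=[
    [[0,0,-0.06],0,-1],
    [[0,0,0],0,-1],
    [[0,0,0],0,-1],
  ],
)

```text
t: 33.27
eef_pos: [630.4, 26.8, 222.1]
tcp_rot: [3.141, 0.0, 1.484]
ft_force: [-1.3, -0.5, 5.1]
opening: 0.448
grip_force: 30.0
```

>>> move_arm(
  commands=[
    [[0,0,0],0,0.2],
    [[0,0,0],0,0.2],
    [[0,0,0],0,0.2],
    [[0,0,0],0,0.2],
    [[0,0,0.5],0,0.2],
    [[0,0,0.9],0,0.2],
    [[0,0,0.9],0,0.2],
    [[0,0,0.4],0,0.2],
    [[-0.3,0.9,0],0,1],
    [[-0.3,0.9,0],0,1],
    [[-0.3,0.9,0],0,1],
    [[-0.3,0.9,0],0,1],
    [[-0.3,0.9,0],0,1],
    [[-0.3,0.9,0],0,1],
    [[0,0,0],0,1],
    [[0,0,0],0,1],
  ],
)

```text
t: 34.6
eef_pos: [576.0, 190.0, 302.1]
tcp_rot: [-3.141, 0.0, 1.486]
ft_force: [0.0, -0.9, 0.2]
opening: 0.998
grip_force: 0.0
```

```bash
python3 - <<'E'
from h import *
s=read_camera('scene')
e=env.state();print(np.round(e['eef_pos'],1),np.round(e['tcp_rot'],3))
g=s['image'].astype(float); b=g[:,:,2]-g[:,:,0]; G=g.mean(2)
m=blob((b<18)&(G<100),(395,250)); print(fit([(s,m)],cyl(44,2,34),[510,390],False))
save(s,'c4.png',(150,150,430,280),2.8)
E
```

```text
[576.4 189.  302.1] [-3.141  0.     1.485]
(array([510.03537962, 388.81837243]), array([ 0., -0.]), [(303, 337)])
```

View pics/c4.png

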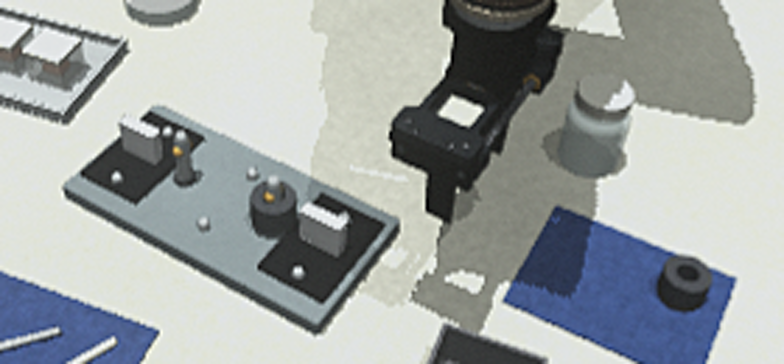

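The first collar sits home at (272,208) with the brass ball showing above it. On to the second collar.

>>> move_arm(
  commands=[
    [[-0.28,0.84,0],0,1],
    [[-0.28,0.84,0],0,1],
    [[-0.28,0.84,0],0,1],
    [[-0.28,0.84,0],0,1],
    [[-0.28,0.84,0],0,1],
    [[-0.27,0.84,0],0,1],
    [[-0.27,0.84,0],0,1],
    [[-0.27,0.84,0],0,1],
    [[0,0,-0.5],0,1],
    [[0,0,-0.9],0,1],
    [[0,0,-0.9],0,1],
    [[0,0,-0.7],0,1],
    [[0,0,-0.25],0,1],
    [[0,0,0],0,1],
    [[0,0,0],0,1],
  ],
)

```text
t: 35.9
eef_pos: [510.9, 390.0, 205.4]
tcp_rot: [3.141, -0.0, 1.483]
ft_force: [0.7, 0.4, 0.5]
opening: 0.997
grip_force: 0.0
```

>>> move_arm(
  commands=[
    [[-0.02,0.02,-0.2],0,0.2],
    [[0,0,-0.08],0,0.2],
    [[0,0,0],0,0.1],
    [[0,0,0],0,-1],
    [[0,0,0],0,-1],
    [[0,0,0],0,-1],
    [[0,0,0],0,-1],
    [[0,0,0],0,-1],
    [[0,0,0],0,-1],
    [[0,0,0],0,-1],
    [[0,0,0],0,-1],
  ],
)

```text
t: 36.82
eef_pos: [509.6, 391.1, 196.7]
tcp_rot: [3.141, -0.0, 1.484]
ft_force: [-0.3, 0.4, 2.0]
opening: 0.462
grip_force: 30.0
```

>>> move_arm(
  commands=[
    [[0,0,0.5],0,-1],
    [[0,0,0.9],0,-1],
    [[0,0,0.9],0,-1],
    [[0,0,0.9],0,-1],
    [[0,0,0.4],0,-1],
    [[0.23,-0.98,0],0,-1],
    [[0.23,-0.98,0],0,-1],
    [[0.23,-0.98,0],0,-1],
    [[0.23,-0.98,0],0,-1],
    [[0.23,-0.98,0],0,-1],
    [[0.23,-0.98,0],0,-1],
    [[0.23,-0.98,0],0,-1],
    [[0.23,-0.98,0],0,-1],
    [[0,0,0],0,-1],
  ],
)

```text
t: 37.98
eef_pos: [565.7, 151.8, 303.9]
tcp_rot: [-3.141, 0.001, 1.48]
ft_force: [-0.1, 0.8, -0.8]
opening: 0.462
grip_force: 30.0
```

>>> move_arm(
  commands=[
    [[0.23,-0.98,0],0,-1],
    [[0.23,-0.98,0],0,-1],
    [[0.23,-0.98,0],0,-1],
    [[0.23,-0.98,0],0,-1],
    [[0.23,-0.98,0],0,-1],
    [[0.23,-0.98,0],0,-1],
    [[0.23,-0.98,0],0,-1],
    [[0.23,-0.98,0],0,-1],
    [[0,0,0],0,-1],
    [[0,0,0],0,-1],
    [[0,0,0],0,-1],
  ],
)

```text
t: 38.9
eef_pos: [619.7, -78.7, 303.9]
tcp_rot: [-3.14, -0.0, 1.483]
ft_force: [0.2, -0.1, -0.5]
opening: 0.465
grip_force: 30.0
```

>>> move_arm(
  commands=[
    [[0.05,-0.06,-0.5],0,-1],
    [[0,0,-0.2],0,-1],
    [[0,0,-0.15],0,-1],
    [[0,0,-0.1],0,-1],
    [[0,0,-0.1],0,-1],
    [[0,0,0],0,-1],
    [[0,0,0],0,-1],
  ],
)

```text
t: 39.48
eef_pos: [621.5, -81.0, 273.2]
tcp_rot: [3.141, 0.0, 1.484]
ft_force: [-1.0, -0.5, -1.8]
opening: 0.461
grip_force: 30.0
```

>>> move_arm(
  commands=[
    [[0,0.02,-0.1],0,-1],
    [[0,0,-0.08],0,-1],
    [[0,0,-0.06],0,-1],
    [[0,0,0],0,-1],
    [[0,0,0],0,-1],
  ],
)

```text
t: 39.9
eef_pos: [621.4, -80.6, 265.8]
tcp_rot: [-3.141, -0.0, 1.484]
ft_force: [-0.2, 0.1, -0.0]
opening: 0.457
grip_force: 30.0
```

>>> move_arm(
  commands=[
    [[0,0,-0.08],0,-1],
    [[0,0,-0.08],0,-1],
    [[0,0,-0.08],0,-1],
    [[0,0,-0.08],0,-1],
    [[0,0,0],0,-1],
    [[0,0,0],0,-1],
  ],
)

```text
t: 40.4
eef_pos: [621.4, -80.4, 255.8]
tcp_rot: [-3.141, -0.0, 1.484]
ft_force: [1.0, 1.8, -3.3]
opening: 0.465
grip_force: 30.0
```

>>> move_arm(
  commands=[
    [[0,0,-0.12],0,-1],
    [[0,0,-0.12],0,-1],
    [[0,0,-0.12],0,-1],
    [[0,0,-0.12],0,-1],
    [[0,0,-0.12],0,-1],
    [[0,0,-0.12],0,-1],
    [[0,0,-0.12],0,-1],
    [[0,0,-0.1],0,-1],
    [[0,0,0],0,-1],
    [[0,0,0],0,-1],
  ],
)

```text
t: 41.23
eef_pos: [621.3, -80.7, 227.2]
tcp_rot: [-3.14, -0.0, 1.484]
ft_force: [1.8, -0.7, -5.6]
opening: 0.46
grip_force: 30.0
```

>>> move_arm(
  commands=[
    [[0,0,-0.08],0,-1],
    [[0,0,-0.08],0,-1],
    [[0,0,-0.04],0,-1],
    [[0,0,0],0,-1],
    [[0,0,0],0,-1],
  ],
)

```text
t: 41.65
eef_pos: [621.3, -80.6, 222.1]
tcp_rot: [-3.141, 0.0, 1.484]
ft_force: [-1.6, 0.9, 1.1]
opening: 0.462
grip_force: 30.0
```

>>> move_arm(
  commands=[
    [[0,0,-0.03],0,-1],
    [[0,0,0],0,-1],
    [[0,0,0],0,0.2],
    [[0,0,0],0,0.2],
    [[0,0,0],0,0.2],
    [[0,0,0],0,0.2],
    [[0,0,0.5],0,0.2],
    [[0,0,0.9],0,0.2],
    [[0,0,0.9],0,0.2],
    [[0,0,0.8],0,0.2],
    [[-0.4,0.9,0],0,0.2],
    [[-0.4,0.9,0],0,0.2],
    [[-0.4,0.9,0],0,0.2],
    [[-0.4,0.9,0],0,0.2],
    [[-0.4,0.9,0],0,0.2],
    [[-0.4,0.9,0],0,0.2],
    [[-0.4,0.9,0],0,0.2],
    [[-0.4,0.9,0],0,0.2],
    [[-0.4,0.9,0],0,0.2],
    [[-0.4,0.9,0],0,0.2],
  ],
)

```text
t: 43.32
eef_pos: [500.7, 190.7, 314.1]
tcp_rot: [3.141, -0.0, 1.484]
ft_force: [0.4, -0.1, -0.6]
opening: 0.601
grip_force: 0.0
```

```bash
python3 - <<'E'
from h import *
s=read_camera('scene'); print(env.state()['eef_pos'])
save(s,'c5.png',(100,140,340,280),3.3)
E
```

```text
[498.89877534 193.89787555 314.12167064]
```

View pics/c5.png

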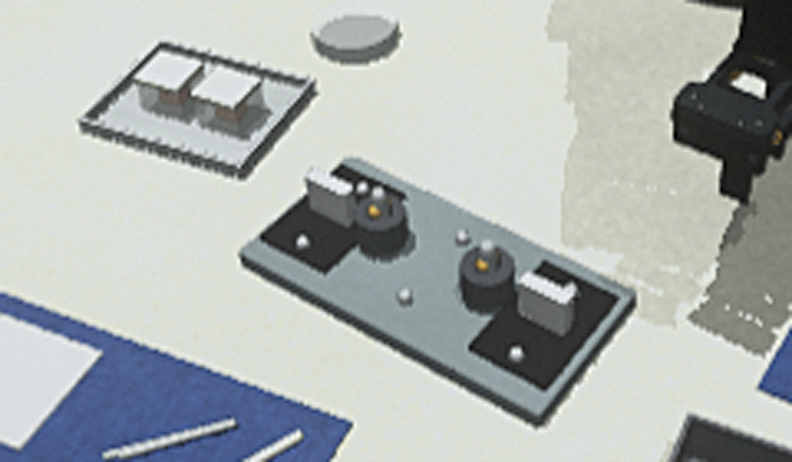

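Both collars are home at (380,225) and (487,280) with the balls above them. Both plates are flat, and both boxes stand upright in the tray.

```bash
python3 -c "
from cell import env
print(env.job_done())"
```

```text
the job is handed in; nothing more can be done
None
```

The job is handed in: both boxes stand upright in the tray, both plates lie flat on stations 1 and 3, and a collar is home on each of the two spindles (the third box and third plate were absent).

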